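# Hold a tea-leaf slide flush on the tilted viewer

## Task

Show the tea-leaf slide with the bar handle on the tilting viewer: pick it up by its handle, tilt it to the slope of the viewer's sprung plate, and press it flush on the middle of that plate, its long edges running level across the slope, so that the plate sinks about half-way on its springs and not to its stop. Finish while still holding it there in the gripper. Press gently, do not shift the viewer's tilt, and leave the slide with the round knob and the tea things where they stand.

Things in the scene. Friction and masses are not known exactly. Their poses are not given: they have to be found in the camera images.
- slide: The slide to use: a flat wooden plate 64 mm (its x) by 96 mm (its y) by 6 mm thick, about 0.09 kg, lying flat on the table, with a dark wooden bar handle upright in the middle of its top: 36 mm long (along x), 16 mm thick (along y), from 6 to 40 mm above the underside. Origin: centre of the underside; z out of the top. Either half turn about z will do. Starts with yaw -0.6 to 0.6 rad.
- knob_slide: The other slide, to be left alone: the same plate but with a round knob 26 mm across and 34 mm tall in place of the bar. Origin: centre of the underside. The two slides may swap places.
- viewer: The viewer, fixed to the table: a grey foot 160 mm (x) by 200 mm (y) by 14 mm with two upright cheeks (50 by 12 mm, 112 mm high) at y = +-92 mm, between which a black frame 150 by 160 mm tilts about an axis along y, 100 mm above the table. Origin: centre of the underside; its low side of the slope faces -x, roughly towards the robot. Its place and yaw differ from run to run.
- plate_face (a point): Centre of the upper face of the viewer's sprung aluminium plate, 120 mm (x, up the slope) by 140 mm (y, level across it), with a dark window in the middle; about 105 mm above the table. z: outward normal, leaning towards the viewer's -x by 15 to 40 degrees from vertical, another slope in each run. No ledge: a slide let go may slip off. Moves with the plate.
- plate (a joint): How far the sprung plate is pressed in along its normal, m: 0 out, 0.010 at the stop. It springs back with about 4 N at 0 and 9 N at the stop (0.5 N per mm), 6.5 N half-way.
- cradle_edge (a point): The middle of the upper edge of the black tilting frame, 75 mm up the slope from the tilt axis and 12 mm below it along the normal. The tilt is stiff: it holds against a push of 10 N anywhere on the plate.
- cup1: Small white cup, 60 mm across, 45 mm tall. Origin under its centre.
- cup2: Small white cup, 60 mm across, 45 mm tall. Origin under its centre.
- cup3: Small white cup, 60 mm across, 45 mm tall. Origin under its centre.
- bowl: Pale green bowl, 96 mm across, 50 mm tall. Origin under its centre.
- pitcher: Glass pitcher with a handle, 72 mm across, 80 mm tall. Origin under its centre.
- canister: Yellow tea canister, 84 mm across, 90 mm tall. Origin under its centre.
- tool_vase: Turned wooden vase with tea tools in it, 72 mm across, 115 mm tall, about 200 mm with the tools. Origin under its centre.

How it is judged:
By the outcome, as a careful person would: the job done as asked, in the order asked, and still so for the second after the job is handed in, while the arm keeps its last pose, push and grip.
It also fails if it takes over 35 s, if anything falls off the work surface, if the arm or the gripper's body presses on something with over 40 N, if the wrist force passes 120 N, or if a joint passes its speed limit or range.

## Robot

A 6-joint arm with a two-finger parallel gripper is mounted at the origin on the work surface. World frame = base frame: x ahead of the robot, y to its left, z up, the work surface at z = 0. Lengths are in mm, angles in rad, forces in N, time in s.
With the tool pointing down it reaches from about 400 to 925 mm from the base axis. Payload 12.5 kg.
Tool frame: the origin (TCP) lies between the finger pads; the fingertips stand 14 mm ahead of it and the grasp point (between the pads) lies 5 mm behind it; x points along the fingers, y is the direction in which the jaws open and shut, and the axes are right-handed (so a half turn about x gives the same grasp; the last joint's range is limited). The gripper opens to 95 mm and grips with 3 to 60 N. Pads are 20 mm wide; open, the fingers measure 119 mm over their backs; the gripper's body (75 mm by 180 mm) begins 59 mm behind the grasp point.
Start: joints at [-1.392, 0.491, 1.559, -0, 1.092, -0.106], TCP at [175.626, -599.834, 228.661] pointing down, gripper open.
Joint ranges: [-3.1, 3.1], [-0.84, 2.19], [0.05, 2.79], [-1.13, 4.28], [0.06, 2.93], [-2.69, 2.69]. Speed limits (rad/s): [2.22, 2.22, 2.79, 3.14, 3.14, 3.14].

## Interface

Orientations are given as [roll, pitch, yaw] about the fixed x, y, z axes, in that order (R = Rz(yaw) Ry(pitch) Rx(roll)).
In Python, from cell import env, cams gives the robot as it stands.
- The arm moves only by the tool carry_out, never from a script. Its arguments are lists of equal length, an entry for each row: "grip": the closure, from -1 (fully open) to 1 (shut); "linear": the shift along the tool's x, y, z scaled (see below), a list of three; "turn": the turn about the tool's x scaled (see below). In form: {"grip": [grip, ...], "linear": [[tx, ty, tz], ...], "turn": [turn, ...]}. A call has 1 to 5 rows; each row shifts and turns the commanded pose from where the row before left it, along the tool's axes as they then stand; what a row does not reach is not made up. The controller multiplies each number of a shift by 0.5 m and each number of a turn by 180 degrees. A row lasts 1/10 s, in which the tool goes at most 50 mm and 8.59 degrees, less where a joint would pass 70% of its speed; a pose out of reach is approached as far as the arm can. A call with a number of a shift or a turn outside -1 to 1 is refused whole. A call with a gripper value outside its range is refused whole. The fingers move at their own pace and stop on an object; the grip force is fixed at half the most. Time passes only in rows, so rows that do not move let the fingers close. It gives the time, the measured TCP pose, the force and the opening at its end, in the units of the state.
- env.state(): the state, without advancing time (a new reading comes with each control period).
- cams.read_camera(name): name is "scene" or "top" or "wrist"; returns the picture (420x560x3 uint8, blue, green, red); there is no depth.
- cams.camera_info(name): a dict with "fx", "fy", "cx", "cy" (pixels), "view" (4x4, takes a point from world to camera coordinates). Camera axes: x right, y down, z forward; pixel columns grow to the right and rows downward; lengths in mm; the calibration is good to about 2 mm. A picture is of the moment at which its call begins: read the wrist's pose just before it. camera_info takes no time and is no camera call; for the wrist camera it gives the pose at the moment of the call.
- env.job_done(): hands the job in, once; it reports no verdict.
The state is a dict: "t": time; "joints": joint angles; "qvel": joint speeds; "tau": joint torques, N m; "eef_pos": TCP position; "tcp_rot": TCP orientation; "ft_force": force on the tool from outside, world axes, zero at the start; "moment": the same for the moment, N m; "opening": opening from 0.0 (shut) to 1.0 (fully open).
Only numpy, scipy, OpenCV 4.12 (cv2) and the standard library are available. Lean on these libraries where they do the work, as an engineer would, in place of code of your own. Each camera call takes 0.05 s, during which the arm holds its last target. There are 200 camera calls.

## Working session

There is one attempt and no reset: what is moved stays moved. The work goes in short steps, Python scripts to look and compute and a tool call to move; the robot and the scene stay as the last step left them, time stands still between calls to the robot, and variables do not carry over. Pictures are saved under pics/ and viewed, about 8 in all and at most 12, crops included, and the job is handed in when it is done.

Besides the shell and the picture viewer there is one more tool, called after "Emit:" as name(argument=value, ...) on one line, values as JSON. carry_out: Moves the arm, as the interface text tells. Shifts and turns lie within -1 to 1; 1 stands for 0.5 m of shift or 180 degrees of turn. Its arguments: {"type":"object","properties":{"grip":{"type":"array"},"linear":{"type":"array"},"turn":{"type":"array"}},"required":["grip","linear","turn"]}

```bash
ls; mkdir -p pics; python3 - <<'E'
from cell import env,cams
import cv2,numpy as np
s=env.state();print(s)
a=cams.read_camera("scene");b=cams.read_camera("top")
cv2.imwrite("pics/scene.png",a);cv2.imwrite("pics/top.png",b)
np.set_printoptions(suppress=True,precision=4)
for n in("scene","top","wrist"):
    i=cams.camera_info(n);print(n,i["fx"],i["cx"],i["cy"],np.array(i["view"]).tolist())
E
```

```text
pics
{'t': 0.0, 'joints': array([-1.39160606e+00,  4.91559213e-01,  1.55947297e+00,  7.84201135e-06,
        1.09171344e+00, -1.05593732e-01]), 'qvel': array([ 0.0013636 ,  0.00041394, -0.00022156,  0.00151846,  0.00022852,
        0.00037393]), 'tau': array([ 7.32027784e-04, -6.12633848e+01, -2.58179533e+01,  6.92996965e-02,
        4.82486759e-02, -1.01674470e-04]), 'eef_pos': array([ 175.57757178, -599.57789528,  228.05386111]), 'tcp_rot': array([-1.68242218,  1.56964333,  1.74395086]), 'ft_force': array([ 0.03756035, -0.25107551,  0.64241843]), 'moment': array([ 0.00193683, -0.01447521,  0.03973086]), 'opening': 1.0023846724877967}
scene 392.5610165453761 283.7059505400428 210.4011193607077 [[0.017131341060770494, 0.9997358010179463, 0.015324663665640566, -0.32450482882956755], [0.6614708963592281, 0.00016120960317709382, -0.7499708176197147, -319.5537730463573], [-0.749775146576078, 0.022984824873583155, -0.6612933746850573, 1405.3620403330258], [0.0, 0.0, 0.0, 1.0]]
top 506.85221966965 281.5715192365531 210.1968093132262 [[0.14315183432817083, -0.9897007323684313, 0.00011259605229835445, -94.4611542242369], [-0.9696671306874269, -0.14027691630478348, -0.2001700337623814, 571.62966026701], [0.19812422363984694, 0.028545526819657864, -0.9797611672778708, 1044.6405084409178], [0.0, 0.0, 0.0, 1.0]]
wrist 292.4495178635253 270.73169160007217 209.36103605906285 [[0.28219627478049375, -0.9593561245335754, -0.0010434653479037413, -624.9216736338976], [-0.9225959580174503, -0.27168109126272905, 0.27387238433284433, -31.26330364779734], [-0.26302463905474066, -0.07632306971167296, -0.9617654746766031, 391.18183734131867], [0.0, 0.0, 0.0, 1.0]]
```

View pics/scene.png

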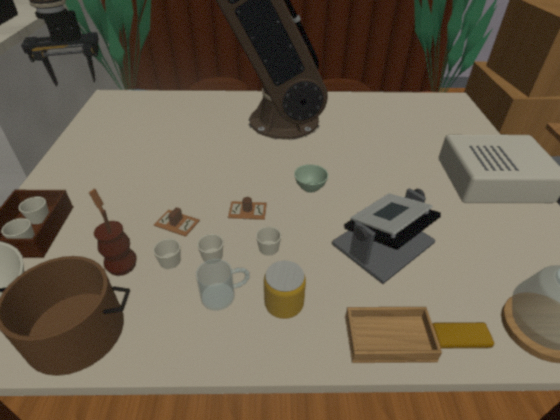

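View pics/top.png

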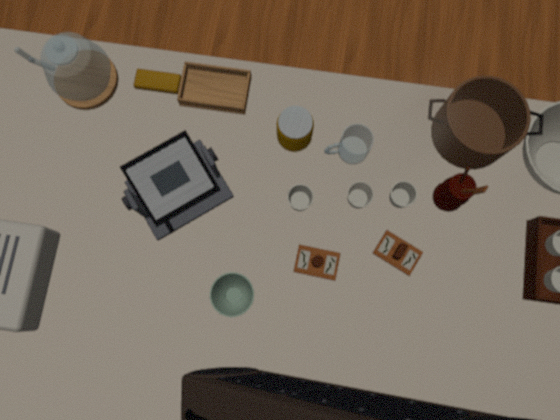

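The top view shows the bar slide near (398,252), the knob slide near (317,262) and the viewer near (172,180), with its low side toward the lower right. The moves only include a turn about the tool's x, so I'll have to tilt the slide by pivoting it in the grip. Next I'll measure.

```bash
cat > h.py <<'E'
import numpy as np,cv2
np.set_printoptions(suppress=True,precision=3)
def K(i): return np.array([[i["fx"],0,i["cx"]],[0,i["fy"],i["cy"]],[0,0,1.]])
def ray(i,p):
    V=np.array(i["view"]);R=V[:3,:3];d=R.T@np.linalg.inv(K(i))@np.array([p[0],p[1],1.]);return -R.T@V[:3,3],d
def onz(i,p,z):
    o,d=ray(i,p);return o+d*(z-o[2])/d[2]
def proj(i,X):
    V=np.array(i["view"]);c=V[:3,:3]@X+V[:3,3];return (K(i)@c/c[2])[:2]
def tri(i,p,j,q):
    P=K(i)@np.array(i["view"])[:3];Q=K(j)@np.array(j["view"])[:3]
    X=cv2.triangulatePoints(P,Q,np.float64(p).reshape(2,1),np.float64(q).reshape(2,1))[:,0];return X[:3]/X[3]
E
python3 - <<'E'
from h import *
from cell import cams
it=cams.camera_info("top")
b=cv2.imread("pics/top.png");a=cv2.imread("pics/scene.png")
hsv=cv2.cvtColor(b,cv2.COLOR_BGR2HSV)
sub=np.zeros(b.shape[:2],np.uint8)
for (x,y) in((398,252),(317,262)):
    c=b[y-32:y+32,x-34:x+34];h=cv2.cvtColor(c,cv2.COLOR_BGR2HSV)
    m=((h[...,1]>75)).astype(np.uint8)
    m=cv2.morphologyEx(m,cv2.MORPH_CLOSE,np.ones((9,9)))
    k=max(cv2.findContours(m,0,1)[0],key=cv2.contourArea)+np.array([x-34,y-32])
    box=cv2.boxPoints(cv2.minAreaRect(k)); W=np.array([onz(it,p,6)for p in box])
    print("slide",W.mean(0),np.linalg.norm(W[1]-W[0]),np.linalg.norm(W[2]-W[1]),np.arctan2(*(W[1]-W[0])[1::-1]),np.arctan2(*(W[2]-W[1])[1::-1]))
    d=((h[...,2]<90)&(m>0)).astype(np.uint8);n=max(cv2.findContours(d,0,1)[0],key=cv2.contourArea)+np.array([x-34,y-32]);r=cv2.minAreaRect(n);print(" dark",r,onz(it,r[0],40))
A=cv2.resize(b[120:250,105:245],None,fx=4.2,fy=4.2,interpolation=2);A=A[:546,:588]
cv2.imwrite("pics/v1.png",A)
cv2.imwrite("pics/v2.png",cv2.resize(a[180:280,325:450],None,fx=5,fy=5,interpolation=2))
E
```

```text
slide [ 531.464 -280.95     6.   ] 64.35244221487389 96.69610593920123 -0.427224199584821 -1.991209381305743
 dark ((399.6000671386719, 251.30003356933594), (10.28591251373291, 18.782970428466797), 26.56505012512207) [ 529.314 -278.256   40.   ]
slide [ 484.451 -104.393    6.   ] 63.32131350638703 95.73012692104761 -0.05881060137379187 -1.626133248648925
 dark ((317.0, 261.0), (12.0, 12.0), 90.0) [ 482.669 -103.183   40.   ]
```

View pics/v1.png

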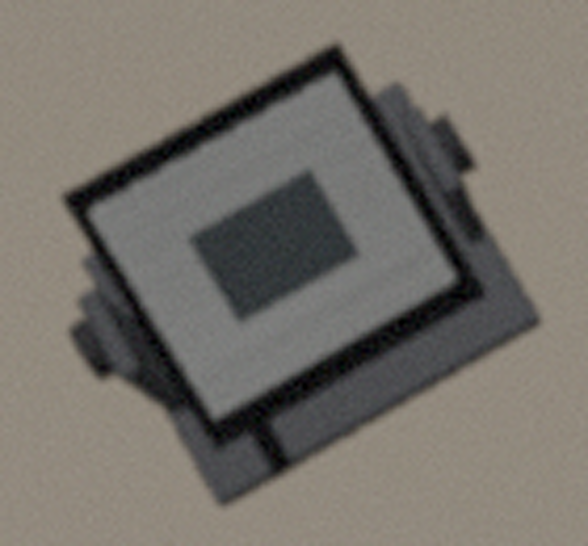

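View pics/v2.png

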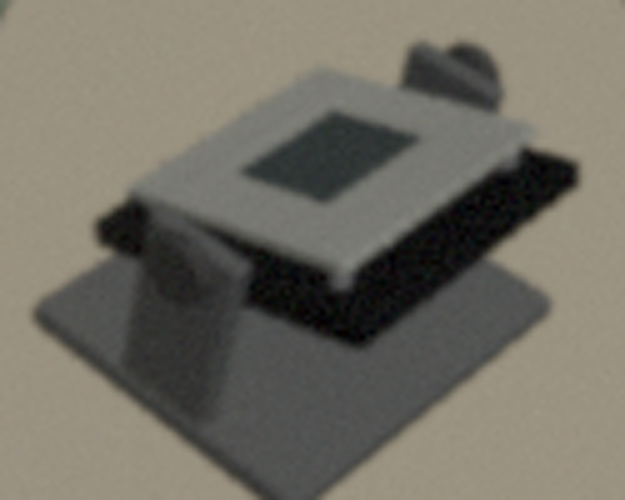

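v1 shows the plate corners at about (88,210), (330,70), (460,280) and (215,415). The same corners in v2 are at (530,130), (345,272), (135,190) and (325,70). The window is visible in both, so I'll triangulate with both sets.

```bash
cat > tri.py <<'E'
from h import *
from cell import cams
it=cams.camera_info("top");isc=cams.camera_info("scene")
T=np.array([(88,210),(330,70),(460,280),(215,415),(190,238),(310,170),(357,252),(243,320)],float)
S=np.array([(530,130),(345,272),(135,190),(325,70),(418,138),(323,202),(242,170),(333,110)],float)
T=(T+.5)/4.2-.5+[105,120];S=(S+.5)/5-.5+[325,180]
X=np.array([tri(it,p,isc,q)for p,q in zip(T,S)])
for x,p,q in zip(X,T,S):print(x,np.linalg.norm(proj(it,x)-p),np.linalg.norm(proj(isc,x)-q))
C=X.mean(0)
for Y in(X[:4],X[4:]):
    c=Y.mean(0);u=(Y[0]+Y[1]-Y[2]-Y[3])/2;v=(Y[0]+Y[3]-Y[1]-Y[2])/2
    n=np.cross(u,v);n/=np.linalg.norm(n)
    print("c",c,"len",np.linalg.norm(u),np.linalg.norm(v),"tilt",np.degrees(np.arccos(n[2])),"yaw from v",np.arctan2(v[1],v[0])-np.pi/2,"from u",np.arctan2(u[1],u[0]),"utilt",np.degrees(np.arcsin(u[2]/np.linalg.norm(u))),"vtilt",np.degrees(np.arcsin(v[2]/np.linalg.norm(v))))
F=[(224,505),(540,322)]
Fw=[onz(it,((x+.5)/4.2-.5+105,(y+.5)/4.2-.5+120),14) for x,y in F];print(Fw,np.linalg.norm(Fw[1]-Fw[0]),np.arctan2(*(Fw[0]-Fw[1])[1::-1])-np.pi/2)
E
python3 tri.py
```

```text
[604.76  318.731 122.134] 0.5438466234077743 0.8303080459441352
[694.096 214.159 121.413] 0.2586553971812195 0.4374445281778845
[605.083 140.222  85.207] 1.0984327166300627 1.6992212740470654
[518.23  248.911  85.841] 0.522925294660514 0.7384860992997837
[600.278 269.748 113.086] 0.048471908694742986 0.07390974557693607
[643.404 216.929 113.658] 0.04111611750166157 0.06583579333424412
[608.167 189.473 100.601] 0.21527081612232912 0.3333047305641299
[565.565 240.044 100.096] 0.35480233860567023 0.5239085452173713
c [605.542 230.506 103.649] len 119.09766381907305 138.31593223655926 tilt 17.723303697373176 yaw from v 0.690492425749536 from u 0.6861762479333924 utilt 17.720102362360514 vtilt 0.2804195271783788
c [604.353 229.049 106.86 ] len 47.00708016337856 67.15608814377475 tilt 16.08839075960236 yaw from v 0.6922811875945758 from u 0.6851176497765841 utilt 16.085141675400827 vtilt -0.45936109470602554
[array([481.531, 253.556,  14.   ]), array([604.339, 103.232,  14.   ])] 194.11110152764715 0.684998904023725
```

Emit:
carry_out(grip=[-1], linear=[[0,0,0]], turn=[0.04])

```text
t: 0.2
eef_pos: [175.6, -599.6, 228.2]
tcp_rot: [-1.552, 1.57, 1.748]
ft_force: [1.0, 0.5, -0.6]
opening: 1.0
```

```bash
cat >> h.py <<'E'
from scipy.spatial.transform import Rotation as Ro
def go(s,pos,jaw):
    "tool-frame units to reach TCP pos with jaw axis yaw (mod pi)"
    R=Ro.from_euler('xyz',s["tcp_rot"]).as_matrix()
    d=R.T@(np.array(pos,float)-s["eef_pos"])/500
    y=R[:,1];cur=np.arctan2(y[1],y[0]);e=(jaw-cur+np.pi/2)%np.pi-np.pi/2
    print("R",R.round(3).tolist(),"cur",cur,"\nshift",d,"turn",-e/np.pi,"alt",-(e-np.sign(e)*np.pi)/np.pi,"j",s["joints"])
E
python3 - <<'E'
from h import *
from cell import env
go(env.state(),(530.5,-280,120),-.427+np.pi/2)
E
```

```text
R [[-0.0, 0.158, -0.987], [0.001, -0.987, -0.158], [-1.0, -0.001, 0.0]] cur -1.412421209357541 
shift [ 0.217 -0.519 -0.802] turn 0.18633068700630784 alt -0.8136693129936922 j [-1.392  0.491  1.559  0.     1.092  0.021]
```

Emit:
carry_out(grip=[-1,-1,-1,-1,-1], linear=[[0.01,-0.047,-0.073],[0.01,-0.047,-0.073],[0.01,-0.047,-0.073],[0.01,-0.047,-0.073],[0.01,-0.047,-0.073]], turn=[0,0,0,0,0])

```text
t: 0.7
eef_pos: [338.2, -453.5, 203.3]
tcp_rot: [-1.085, 1.571, 2.216]
ft_force: [0.4, -0.8, 0.3]
opening: 1.001
```

Emit:
carry_out(grip=[-1,-1,-1,-1,-1], linear=[[0.01,-0.047,-0.073],[0.01,-0.047,-0.073],[0.01,-0.047,-0.073],[0.01,-0.047,-0.073],[0.01,-0.047,-0.073]], turn=[0,0,0,0,0])

```text
t: 1.2
eef_pos: [499.9, -308.5, 178.2]
tcp_rot: [-0.597, 1.57, 2.704]
ft_force: [-0.8, -1.1, -1.3]
opening: 1.0
```

Emit:
carry_out(grip=[-1,-1,-1,-1,-1], linear=[[0,0,0],[0,0,0],[0,0,0],[0,0,0],[0,0,0]], turn=[0.046,0.046,0.046,0.046,0])

```text
t: 1.7
eef_pos: [498.7, -309.9, 178.4]
tcp_rot: [-0.151, 1.57, 2.57]
ft_force: [-0.9, -0.7, -0.0]
opening: 0.998
```

```bash
python3 - <<'E'
from h import *
from cell import env,cams
s=env.state();go(s,(530.5,-280,120),-.427+np.pi/2)
print(s["eef_pos"])
i=cams.camera_info("wrist");w=cams.read_camera("wrist");cv2.imwrite("pics/w1.png",w)
import json;json.dump({k:(np.array(i[k]).tolist()) for k in i},open("w1.json","w"))
E
```

```text
R [[-0.0, -0.409, -0.913], [0.0, -0.913, 0.409], [-1.0, -0.0, 0.0]] cur -1.9918414838691256 
shift [ 0.117 -0.08  -0.034] turn 0.0018954853739445103 alt -0.9981045146260555 j [-0.668  0.492  1.71  -0.     0.939  1.323]
[ 498.725 -309.859  178.374]
```

View pics/w1.png

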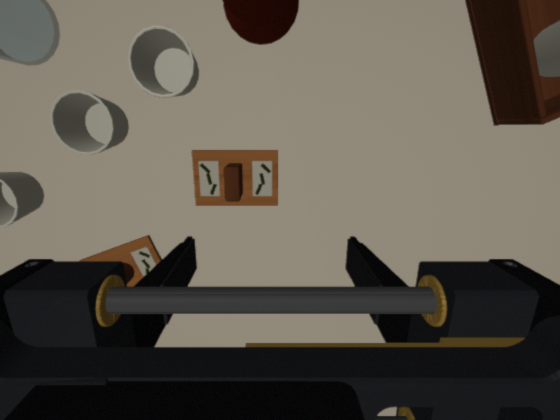

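The wrist view shows the bar slide at (193,150)–(278,206), aligned with the jaws. The handle top is near (233,180).

```bash
python3 - <<'E'
from h import *
import json
from cell import env
i=json.load(open("w1.json"));b=cv2.imread("pics/w1.png")
x0,y0=180,140;c=b[y0:216,x0:292];h=cv2.cvtColor(c,cv2.COLOR_BGR2HSV)
m=cv2.morphologyEx((h[...,1]>90).astype(np.uint8),cv2.MORPH_CLOSE,np.ones((31,31)),borderType=cv2.BORDER_CONSTANT)
k=max(cv2.findContours(m,0,1)[0],key=cv2.contourArea)+np.array([x0,y0])
box=cv2.boxPoints(cv2.minAreaRect(k)).astype(float);c0=box.mean(0);box=c0+(box-c0)*1.012
W=np.array([onz(i,p,6)for p in box]);e=np.diff(W,axis=0)
print(box,W.mean(0),np.linalg.norm(e,axis=1),np.arctan2(e[:,1],e[:,0]))
d=((h[...,2]<75)&(h[...,1]>90)).astype(np.uint8);n=max(cv2.findContours(d,0,1)[0],key=cv2.contourArea)+np.array([x0,y0]);print(cv2.boundingRect(n))
for u in(226,242):print(onz(i,(u,180),40))
go(env.state(),(*W.mean(0)[:2],25),-.427+np.pi/2)
E
```

```text
[[179.334 139.55 ]
 [291.666 139.55 ]
 [291.666 215.45 ]
 [179.334 215.45 ]] [ 533.461 -281.498    6.   ] [122.79   86.807 131.945] [-1.991  2.742  1.151]
(224, 163, 19, 38)
[ 540.123 -278.388   40.   ]
[ 533.489 -293.256   40.   ]
R [[-0.0, -0.404, -0.915], [0.0, -0.915, 0.404], [-1.0, -0.0, 0.001]] cur -1.9865388551289225 
shift [ 0.307 -0.08  -0.041] turn 0.003583364524713544 alt -0.9964166354752865 j [-0.668  0.492  1.71  -0.     0.939  1.318]
```

```bash
python3 - <<'E'
from h import *
import json
from cell import env
i=json.load(open("w1.json"))
W=np.array([onz(i,p,6)for p in [(193,150),(278,150),(278,206),(193.5,206)]]);e=np.diff(W,axis=0)
print(W.mean(0),np.linalg.norm(e,axis=1),np.arctan2(e[:,1],e[:,0]))
c=W.mean(0);print("handle top expected px",proj(i,[*c[:2],40]),"base",proj(i,[*c[:2],6]), "tool proj", proj(i,[*env.state()["eef_pos"][:2],6]))
go(env.state(),(*c[:2],25),-.427+np.pi/2)
b=cv2.imread("pics/w1.png")[140:216,180:292];cv2.imwrite("pics/c1.png",cv2.resize(b,None,fx=6,fy=6,interpolation=2))
E
```

```text
[ 533.525 -281.693    6.   ] [93.81  64.061 98.341] [-1.991  2.729  1.151]
handle top expected px [231.776 184.529] base [235.626 178.743] tool proj [270.849 196.214]
R [[-0.0, -0.404, -0.915], [0.0, -0.915, 0.404], [-1.0, -0.0, 0.001]] cur -1.9865388551289225 
shift [ 0.307 -0.08  -0.041] turn 0.003583364524713544 alt -0.9964166354752865 j [-0.668  0.492  1.71  -0.     0.939  1.318]
```

View pics/c1.png

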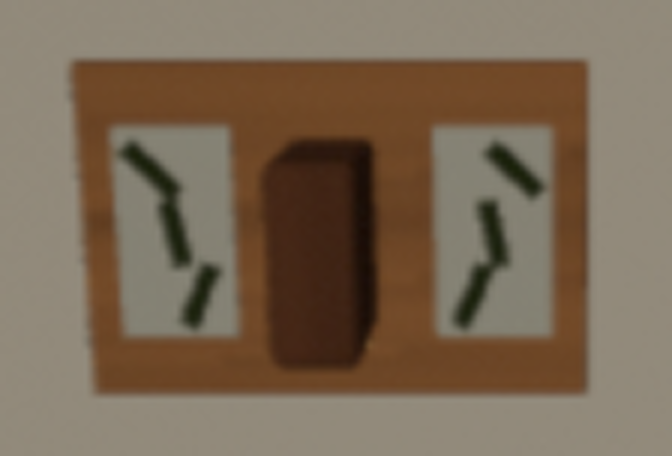

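Emit:
carry_out(grip=[-1,-1,-1,-1,-1], linear=[[0,-0.04,-0.021],[0.03,-0.039,-0.02],[0.07,0,0],[0.07,0,0],[0.06,0,0]], turn=[0.002,0.002,0,0,0])

```text
t: 2.25
eef_pos: [533.4, -281.9, 62.0]
tcp_rot: [-0.063, 1.57, 2.653]
ft_force: [0.5, -0.2, 0.7]
opening: 1.001
```

```bash
python3 - <<'E'
from h import *
from cell import env
s=env.state();print(s["eef_pos"]);go(s,(533,-282,25),-.427+np.pi/2)
E
```

```text
[ 533.436 -281.95    62.013]
R [[-0.001, -0.413, -0.911], [0.0, -0.911, 0.413], [-1.0, -0.0, 0.001]] cur -1.9970180933907369 
shift [0.074 0.    0.001] turn 0.0002477193863024346 alt -0.9997522806136976 j [-0.596  0.666  1.759 -0.     0.717  1.401]
```

Emit:
carry_out(grip=[-1,-1,-1,0.5,1], linear=[[0.04,0,0],[0.026,0,0],[0.008,0,0],[0,0,0],[0,0,0]], turn=[0,0,0,0,0])

```text
t: 2.75
eef_pos: [534.1, -282.6, 27.6]
tcp_rot: [2.947, 1.569, -0.625]
ft_force: [0.4, 0.7, -0.0]
opening: 0.886
```

Emit:
carry_out(grip=[1,1,1,1,1], linear=[[0,0,0],[0,0,0],[0,0,0],[0,0,0],[0,0,0]], turn=[0,0,0,0,0])

```text
t: 3.25
eef_pos: [533.7, -282.4, 26.7]
tcp_rot: [2.741, 1.571, -0.832]
ft_force: [0.0, 0.8, 0.2]
opening: 0.465
```

Emit:
carry_out(grip=[1,1,1,1,1], linear=[[0,0,0],[0,0,0],[0,0,0],[0,0,0],[0,0,0]], turn=[0,0,0,0,0])

```text
t: 3.75
eef_pos: [533.6, -282.3, 26.6]
tcp_rot: [0.302, 1.571, 3.012]
ft_force: [0.3, -0.6, -2.0]
opening: 0.167
```

Emit:
carry_out(grip=[1,1,1,1,1], linear=[[-0.02,0,0],[-0.06,0,0],[-0.08,0,0],[-0.08,0,0],[-0.08,0,0]], turn=[0,0,0,0,0])

```text
t: 4.25
eef_pos: [533.4, -282.1, 188.9]
tcp_rot: [2.441, 1.571, -1.132]
ft_force: [0.5, -0.4, -1.1]
opening: 0.166
```

```bash
cat >> h.py <<'E'
C=np.array([605.,230,105]);YAW=.688
def vp(x,y,z): # viewer frame -> world (foot centre approx below tilt axis)
    c,s=np.cos(YAW),np.sin(YAW);th=np.radians(17);a=C[:2]+np.array([c,s])*5*np.sin(th)
    return np.array([a[0]+c*x-s*y,a[1]+s*x+c*y,z])
E
python3 - <<'E'
from h import *
from cell import env
s=env.state();print(s["eef_pos"],s["opening"],s["ft_force"])
print("cheek +y, front edge",vp(-25,92,112),"-y",vp(-25,-92,112))
for y in(92,-92):
    t=vp(-25-24,y,185);print(y,t,np.hypot(*t[:2]));go(s,t,YAW+np.pi/2)
E
```

```text
[ 533.356 -282.122  188.903] 0.16588761071220215 [ 0.458 -0.35  -1.093]
cheek +y, front edge [528.397 286.125 112.   ] -y [645.236 143.982 112.   ]
92 [509.857 270.885 185.   ] 577.3495512940724
R [[0.0, -0.418, -0.908], [-0.0, -0.908, 0.418], [-1.0, 0.0, -0.0]] cur -2.0022225596326533 
shift [ 0.008 -0.985  0.505] turn -0.35632443676573594 alt 0.643675563234264 j [-0.596  0.502  1.659 -0.     0.981  1.406]
-92 [626.695 128.742 185.   ] 639.7824270018115
R [[0.0, -0.418, -0.908], [-0.0, -0.908, 0.418], [-1.0, 0.0, -0.0]] cur -2.0022225596326533 
shift [ 0.008 -0.824  0.174] turn -0.35632443676573594 alt 0.643675563234264 j [-0.596  0.502  1.659 -0.     0.981  1.406]
```

Emit:
carry_out(grip=[1,1,1,1,1], linear=[[0,-0.08,0.017],[0,-0.08,0.017],[0,-0.08,0.017],[0,-0.08,0.017],[0,-0.08,0.017]], turn=[0,0,0,0,0])

```text
t: 4.75
eef_pos: [578.7, -81.3, 187.4]
tcp_rot: [-3.126, 1.57, -0.416]
ft_force: [-0.5, -0.1, -1.1]
opening: 0.171
```

Emit:
carry_out(grip=[1,1,1,1,1], linear=[[0,0,0],[0,0,0],[0,0,0],[0,0,0],[0,0,0]], turn=[-0.045,-0.045,-0.045,-0.045,-0.045])

```text
t: 5.25
eef_pos: [578.5, -82.8, 187.3]
tcp_rot: [2.293, 1.57, -0.567]
ft_force: [0.4, 0.0, -1.0]
opening: 0.165
```

Emit:
carry_out(grip=[1,1,1,1], linear=[[0,0,0],[0,0,0],[0,0,0],[0,0,0]], turn=[-0.045,-0.045,-0.04,0])

```text
t: 5.65
eef_pos: [578.6, -82.8, 187.2]
tcp_rot: [1.924, 1.57, -0.532]
ft_force: [-0.1, -0.3, -0.2]
opening: 0.169
```

```bash
cat > shot.py <<'E'
import sys,json
from h import *
from cell import env,cams
n=sys.argv[1];s=env.state();i=cams.camera_info("wrist");w=cams.read_camera("wrist");cv2.imwrite(f"pics/{n}.png",w)
json.dump({k:(np.array(i[k]).tolist()) for k in i},open(n+".json","w"))
print(s["t"],s["eef_pos"],s["ft_force"],s["opening"]);print("cam",ray(i,(i["cx"],i["cy"])))
go(s,vp(-51,-92,160),YAW+np.pi/2)
E
python3 shot.py w2
```

```text
5.65 [578.557 -82.825 187.207] [-0.109 -0.253 -0.243] 0.16894644244781054
cam (array([638.931, -33.964, 343.215]), array([-0.212, -0.174, -0.962]))
R [[0.0, 0.633, -0.774], [-0.0, -0.774, -0.633], [-1.0, 0.0, -0.0]] cur -0.8851457603921932 
shift [ 0.054 -0.267 -0.338] turn -0.0007478479409518058 alt 0.9992521520590482 j [-0.255  0.478  1.708 -0.     0.955  0.63 ]
```

View pics/w2.png

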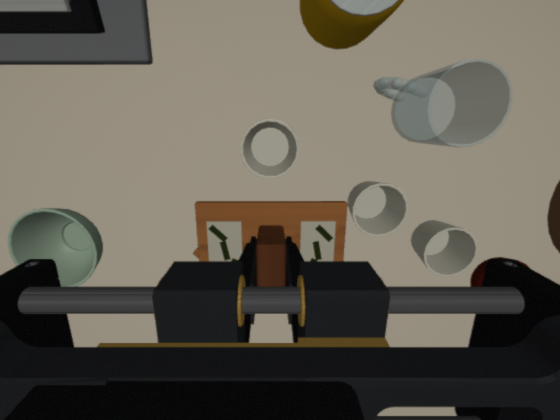

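w2 shows the slide held level, with its uphill edge at row 202, columns 196–346. I'll approach the viewer and photograph the plate from two positions.

Emit:
carry_out(grip=[1,1,1], linear=[[0,-0.053,-0.067],[0,-0.053,-0.067],[0,-0.053,-0.067]], turn=[0,0,0])

```text
t: 6.0
eef_pos: [606.5, 43.4, 187.0]
tcp_rot: [2.137, 1.571, -0.326]
ft_force: [0.9, -0.2, -2.2]
opening: 0.168
```

```bash
python3 shot.py w3
```

```text
6.0 [606.529  43.419 186.989] [ 0.895 -0.173 -2.233] 0.16753671657778563
cam (array([667.249,  91.857, 343.021]), array([-0.213, -0.172, -0.962]))
R [[0.0, 0.628, -0.778], [-0.0, -0.778, -0.628], [-1.0, 0.0, -0.0]] cur -0.8922220801688546 
shift [ 0.054 -0.108 -0.135] turn -0.0030003104836608084 alt 0.9969996895163392 j [-0.037  0.51   1.649 -0.     0.982  0.855]
```

Emit:
carry_out(grip=[1,1,1], linear=[[0,-0.053,-0.067],[0,-0.053,-0.067],[0,0,0]], turn=[0,0,0])

```text
t: 6.35
eef_pos: [625.2, 129.8, 186.7]
tcp_rot: [-3.029, 1.57, 0.796]
ft_force: [-0.3, -0.5, -1.3]
opening: 0.166
```

```bash
python3 shot.py w4; python3 -c "
import cv2,numpy as np
cv2.imwrite('pics/w34.png',np.hstack([cv2.imread('pics/w3.png')[:330,:400],cv2.imread('pics/w4.png')[:330,:400]]))"
```

```text
6.35 [625.178 129.844 186.731] [-0.345 -0.478 -1.251] 0.16593901073878428
cam (array([685.592, 178.462, 342.8  ]), array([-0.212, -0.173, -0.962]))
R [[0.001, 0.632, -0.775], [0.001, -0.775, -0.632], [-1.0, -0.0, -0.001]] cur -0.8871316145500477 
shift [0.053 0.004 0.003] turn -0.0013799649519159608 alt 0.998620035048084 j [0.101 0.551 1.571 0.001 1.019 0.988]
```

View pics/w34.png

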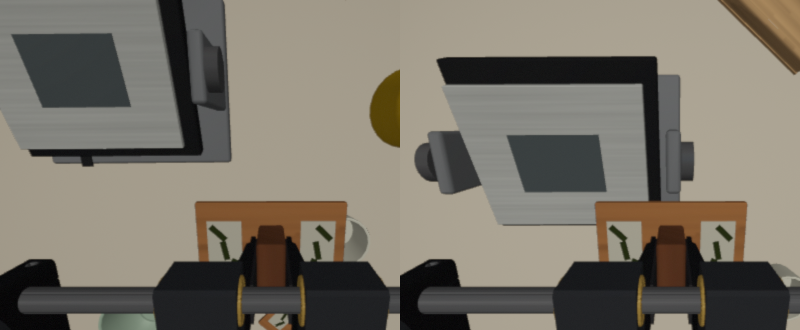

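The window and the −y cheek are clear in both. In w3 the window spans (12,34)–(131,107) and in w4 (107,135)–(206,192), in full-image pixels. The front of the cheek top is at about row 103 in w3 and row 192 in w4.

```bash
python3 - <<'E'
from h import *
import json
def corners(n,g):
    b=cv2.imread(f"pics/{n}.png",0)
    p=np.float32(g).reshape(-1,1,2)
    return cv2.cornerSubPix(b,p,(5,5),(-1,-1),(3,50,.01)).reshape(-1,2)
a=json.load(open("w3.json"));d=json.load(open("w4.json"))
p=corners("w3",[(12,34),(113,34),(131,107),(42,107)]);q=corners("w4",[(107,135),(200,135),(206,191),(126,192)])
print(p.tolist(),q.tolist())
X=np.array([tri(a,u,d,v)for u,v in zip(p,q)]);print(X)
c=X.mean(0);u=(X[0]+X[1]-X[2]-X[3])/2;v=(X[0]+X[3]-X[1]-X[2])/2
n=np.cross(u,v);n/=np.linalg.norm(n);L=np.linalg.norm
print("c",c,L(u),L(v),"tilt",np.degrees(np.arccos(n[2])),"n yaw",np.arctan2(-n[1],-n[0]),"v yaw",np.arctan2(v[1],v[0])-np.pi/2,"utilt",np.degrees(np.arcsin(u[2]/L(u))),"vtilt",np.degrees(np.arcsin(v[2]/L(v))))
print("cheek top front edge",[onz(a,(198,103),112),onz(d,(267,192),112),onz(d,(281,192),112)], "pred",vp(-25,-92,112))
# slide uphill underside/top edge
for i in(a,d):
  s=[ray(i,(196,202)),ray(i,(346,202))]
  for z in(160,162,164,168):
    e=[o+D*(z-o[2])/D[2] for o,D in s];print(z,L(e[0]-e[1]),(e[0]+e[1])/2)
E
```

```text
[[10.501736640930176, 33.860408782958984], [110.85374450683594, 32.57892990112305], [130.48570251464844, 106.39270782470703], [42.33274459838867, 107.22444152832031]] [[105.9796371459961, 134.82301330566406], [197.72312927246094, 134.17930603027344], [206.0598602294922, 191.3420867919922], [124.70182800292969, 191.6642303466797]]
[[601.535 271.497 113.69 ]
 [646.009 217.869 113.215]
 [609.236 187.491  98.21 ]
 [565.169 241.068  98.737]]
c [605.487 229.481 105.963] 49.86008090929506 69.52275987136619 tilt 17.48642496723475 n yaw 0.713207268122989 v yaw 0.6903403755018989 utilt 17.483264118357372 vtilt 0.41271268242662196
cheek top front edge [array([646.127, 144.295, 112.   ]), array([644.217, 148.584, 112.   ]), array([651.362, 139.837, 112.   ])] pred [645.236 143.982 112.   ]
160 96.90864356616284 [630.722  62.03  160.   ]
162 95.84965573512895 [631.121  62.356 162.   ]
164 94.79066790409497 [631.52   62.682 164.   ]
168 92.6726922420272 [632.318  63.333 168.   ]
160 96.77126326790025 [649.331 148.646 160.   ]
162 95.71249431703329 [649.728 148.972 162.   ]
164 94.65372536616624 [650.125 149.298 164.   ]
168 92.5361874644323 [650.918 149.951 168.   ]
```

Emit:
carry_out(grip=[1,1,1,1], linear=[[0.05,0.006,0],[0.034,0,0],[0,0,0],[0.004,0,0]], turn=[-0.001,0,0,0])

```text
t: 6.8
eef_pos: [626.9, 122.6, 143.2]
tcp_rot: [2.173, 1.57, -0.284]
ft_force: [-0.1, 0.0, -1.3]
opening: 0.167
```

Emit:
carry_out(grip=[1,1], linear=[[0.004,0,0],[0.004,0,0]], turn=[0,0])

```text
t: 7.0
eef_pos: [627.1, 123.1, 139.4]
tcp_rot: [2.463, 1.569, 0.008]
ft_force: [1.6, 0.1, -0.6]
opening: 0.167
```

```bash
python3 - <<'E'
from h import *
from cell import env
s=env.state();print(s["eef_pos"],s["ft_force"],s["moment"]);go(s,(627,127.4,138.6),.69+np.pi/2)
E
```

```text
[627.056 123.074 139.419] [ 1.577  0.131 -0.591] [ 0.011 -0.056 -0.001]
R [[0.001, 0.634, -0.774], [0.0, -0.774, -0.634], [-1.0, 0.001, -0.001]] cur -0.8846007455326168 
shift [ 0.002 -0.007 -0.005] turn -0.001210984095399337 alt 0.9987890159046007 j [ 0.091  0.604  1.614 -0.     0.922  0.975]
```

Emit:
carry_out(grip=[1], linear=[[0,0,0]], turn=[0])

```text
t: 7.1
eef_pos: [626.8, 123.2, 138.9]
tcp_rot: [2.304, 1.57, -0.151]
ft_force: [0.7, 0.3, -2.2]
opening: 0.166
```

Emit:
carry_out(grip=[1,1,1,1], linear=[[-0.006,-0.006,-0.005],[0,0,0],[0.006,0,0],[0.002,0,0]], turn=[-0.001,0,0,0])

```text
t: 7.5
eef_pos: [626.9, 127.4, 138.4]
tcp_rot: [2.561, 1.57, 0.11]
ft_force: [-5.4, -1.1, 13.5]
opening: 0.167
```

Emit:
carry_out(grip=[1,1], linear=[[0.003,0,0.001],[0,0,0]], turn=[0,0])

```text
t: 7.7
eef_pos: [626.6, 127.1, 137.7]
tcp_rot: [2.65, 1.569, 0.199]
ft_force: [-3.9, -0.4, 13.2]
opening: 0.165
```

Emit:
carry_out(grip=[1,1,1,1,1], linear=[[0.003,0,0.0035],[0.003,0,0.0035],[0.003,0,0.003],[0.004,0,0.003],[0,0,0]], turn=[0,0,0,0,0])

```text
t: 8.2
eef_pos: [622.1, 123.3, 131.0]
tcp_rot: [2.751, 1.568, 0.299]
ft_force: [-1.4, 1.9, 10.1]
opening: 0.164
```

```bash
python3 shot.py w5
```

```text
8.2 [622.057 123.274 130.96 ] [-1.408  1.881 10.132] 0.1641073694577456
cam (array([681.795, 172.25 , 287.185]), array([-0.208, -0.174, -0.963]))
R [[0.003, 0.637, -0.771], [0.001, -0.771, -0.637], [-1.0, 0.001, -0.003]] cur -0.880765443209097 
shift [-0.058 -0.002 -0.01 ] turn 0.0006464503230484039 alt -0.9993535496769516 j [0.091 0.608 1.635 0.001 0.896 0.972]
```

View pics/w5.png

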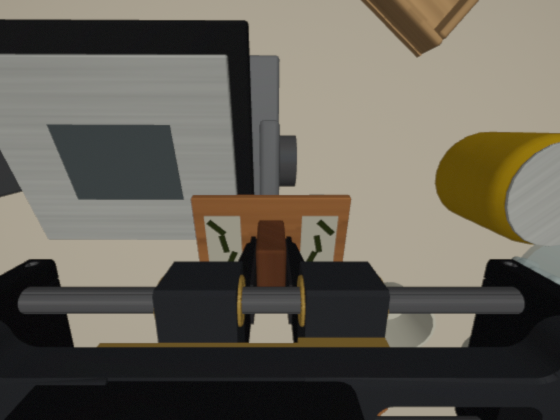

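The uphill edge of the slide has moved from row 202 to about row 195 and widened from 150 to 157 px, so it has tilted. I'll compute the angle from the edge row.

```bash
cat > ang.py <<'E'
import sys,json
from h import *
from scipy.optimize import brentq
i=json.load(open("w4.json"))
def edge(n):
    b=cv2.imread(f"pics/{n}.png").astype(float);s=b[...,2]-b[...,0] # wood is orange
    r=[]
    for c0 in(215,300):
        m=s[175:215,c0:c0+30].mean(1);m=np.convolve(m,[.25,.5,.25],'same');g=np.diff(m)[2:-2];k=g.argmax();a=g[k-1:k+2]
        r.append(175+2+k+.5+(a[0]-a[2])/(2*(a[0]-2*a[1]+a[2])))
    t=s[int(np.mean(r))+2:int(np.mean(r))+6].mean(0);w=np.where(t>40)[0];w=w[(w>170)&(w<380)]
    return np.array(r),w.min(),w.max()
# camera expressed relative to P in frame (viewer-x, up), from w4 state
P=np.array([625.178,129.844,191.73]);u=np.array([.775,.632,0])
def theta(row,h,col=271):
    o,d=ray(i,(col,row));o=o-P
    o2=np.array([o@u,o[2]]);d2=np.array([d@u,d[2]])
    def f(t):
        e=np.array([32*np.cos(t)+(h-6)*np.sin(t),32*np.sin(t)-(h-6)*np.cos(t)])
        w=e-o2;return w[0]*d2[1]-w[1]*d2[0]
    return np.degrees(brentq(f,-.2,.8))
if __name__=="__main__":
    for n in ["w4"]+sys.argv[1:]:
        r,a,b=edge(n);print(n,r,a,b,[round(theta(r.mean(),h),2) for h in(30.6,31.6,32.6)])
E
python3 ang.py w5
```

```text
Traceback (most recent call last):
  File "ang.py", line 24, in <module>
    r,a,b=edge(n);print(n,r,a,b,[round(theta(r.mean(),h),2) for h in(30.6,31.6,32.6)])
                                       ~~~~~^^^^^^^^^^^^
  File "ang.py", line 21, in theta
    return np.degrees(brentq(f,-.2,.8))
                      ~~~~~~^^^^^^^^^^
ValueError: f(a) and f(b) must have different signs
```

```bash
cat > pr.py <<'E'
from ang import *
for n in["w2","w3","w4"]+sys.argv[1:]:print(n,edge(n))
for h in(30.6,31.6,32.6):
  for t in(0,4,8,12,14,16,18,20):
    q=np.radians(t);e=32*np.cos(q)+(h-6)*np.sin(q);z=32*np.sin(q)-(h-6)*np.cos(q)
    v=np.array([-u[1],u[0],0]);X=[proj(i,P+u*e+v*y+[0,0,z]) for y in(-48,48)]
    print(h,t,X[0].round(1),X[1].round(1),"w",round(abs(X[0][0]-X[1][0]),1))
E
python3 pr.py w5
```

```text
w2 (array([201.528, 201.477]), np.int64(195), np.int64(346))
w3 (array([201.46, 201.38]), np.int64(195), np.int64(346))
w4 (array([201.245, 201.415]), np.int64(195), np.int64(346))
w5 (array([194.553, 194.747]), np.int64(192), np.int64(350))
30.6 0 [347.3 202.7] [192.5 202.6] w 154.7
30.6 4 [348.4 201.1] [191.4 201. ] w 157.0
30.6 8 [349.6 199.7] [190.1 199.6] w 159.5
30.6 12 [350.9 198.6] [188.9 198.4] w 162.0
30.6 14 [351.5 198.1] [188.2 198. ] w 163.3
30.6 16 [352.2 197.7] [187.5 197.6] w 164.7
30.6 18 [352.8 197.4] [186.8 197.3] w 166.0
30.6 20 [353.5 197.2] [186.1 197.1] w 167.4
31.6 0 [346.9 202.3] [192.9 202.2] w 153.9
31.6 4 [348.  200.6] [191.8 200.5] w 156.2
31.6 8 [349.2 199.1] [190.6 198.9] w 158.6
31.6 12 [350.4 197.8] [189.3 197.7] w 161.2
31.6 14 [351.1 197.3] [188.6 197.2] w 162.5
31.6 16 [351.8 196.9] [187.9 196.8] w 163.8
31.6 18 [352.4 196.5] [187.2 196.4] w 165.2
31.6 20 [353.1 196.3] [186.5 196.1] w 166.6
32.6 0 [346.5 201.9] [193.3 201.8] w 153.1
32.6 4 [347.6 200.1] [192.2 199.9] w 155.4
32.6 8 [348.8 198.5] [191.  198.3] w 157.8
32.6 12 [350.  197.1] [189.7 197. ] w 160.4
32.6 14 [350.7 196.6] [189.  196.4] w 161.7
32.6 16 [351.4 196.1] [188.3 195.9] w 163.0
32.6 18 [352.  195.7] [187.6 195.5] w 164.4
32.6 20 [352.7 195.3] [186.9 195.2] w 165.8
```

Emit:
carry_out(grip=[1,1,1,1], linear=[[0.003,0,0.002],[0.003,0,0.002],[0,0,0],[0,0,0]], turn=[0,0,0,0])

```text
t: 8.65
eef_pos: [620.5, 122.0, 128.0]
tcp_rot: [2.719, 1.568, 0.267]
ft_force: [-1.8, 2.3, 11.0]
opening: 0.169
```

```bash
python3 shot.py w6; python3 pr.py w5 w6 | head -5
```

```text
8.65 [620.514 121.979 127.982] [-1.835  2.313 10.972] 0.16873445288044428
cam (array([680.281, 170.97 , 284.173]), array([-0.208, -0.174, -0.962]))
R [[0.003, 0.637, -0.771], [0.001, -0.771, -0.637], [-1.0, 0.001, -0.003]] cur -0.8806806789813156 
shift [-0.064 -0.002 -0.014] turn 0.0006734316147460529 alt -0.9993265683852539 j [0.089 0.609 1.642 0.001 0.888 0.97 ]
w2 (array([201.528, 201.477]), np.int64(195), np.int64(346))
w3 (array([201.46, 201.38]), np.int64(195), np.int64(346))
w4 (array([201.245, 201.415]), np.int64(195), np.int64(346))
w5 (array([194.553, 194.747]), np.int64(192), np.int64(350))
w6 (array([192.682, 192.648]), np.int64(190), np.int64(352))
```

Emit:
carry_out(grip=[1,1,1,1,1], linear=[[-0.03,0,0],[-0.034,0,0],[0,0,0],[0,-0.046,-0.023],[0,-0.046,-0.023]], turn=[0,0,0,0,0])

```text
t: 9.2
eef_pos: [608.0, 171.6, 157.7]
tcp_rot: [-0.345, 1.57, -2.798]
ft_force: [0.4, 0.1, -0.9]
opening: 0.164
```

Emit:
carry_out(grip=[1,1,1,1], linear=[[0,-0.046,-0.023],[0,-0.046,-0.023],[0,0,0],[0,0,0]], turn=[0,0,0,0])

```text
t: 9.6
eef_pos: [596.4, 221.9, 157.7]
tcp_rot: [-0.171, 1.57, -2.621]
ft_force: [-0.2, 0.1, -1.4]
opening: 0.168
```

```bash
python3 shot.py w7; python3 - <<'E'
from h import *
from cell import env,cams
s=env.state();go(s,(596.7,222.4,140),.69+np.pi/2)
w=cams.read_camera("scene");a=cv2.resize(w[150:270,320:460],None,fx=3.2,fy=3.2,interpolation=2)
b=cv2.imread("pics/w7.png")[:300,130:430]
H=max(a.shape[0],b.shape[0]);f=lambda m:cv2.copyMakeBorder(m,0,H-m.shape[0],0,0,0)
cv2.imwrite("pics/m7.png",np.hstack([f(a),f(b)]))
E
```

```text
9.6 [596.394 221.883 157.705] [-0.194  0.108 -1.409] 0.16783703644961998
cam (array([656.672, 271.157, 313.642]), array([-0.212, -0.175, -0.961]))
R [[-0.001, 0.637, -0.77], [-0.001, -0.77, -0.637], [-1.0, -0.0, 0.001]] cur -0.8796220346682329 
shift [-0.005  0.182  0.076] turn 0.0010104085655524436 alt -0.9989895914344475 j [ 0.253  0.581  1.603 -0.     0.959  1.132]
R [[-0.001, 0.637, -0.771], [-0.0, -0.771, -0.637], [-1.0, -0.0, 0.001]] cur -0.8805652053115741 
shift [ 0.036 -0.002 -0.001] turn 7.356825305097659e-05 alt -0.9999264317469491 j [ 0.252  0.58   1.603 -0.     0.959  1.132]
```

View pics/m7.png

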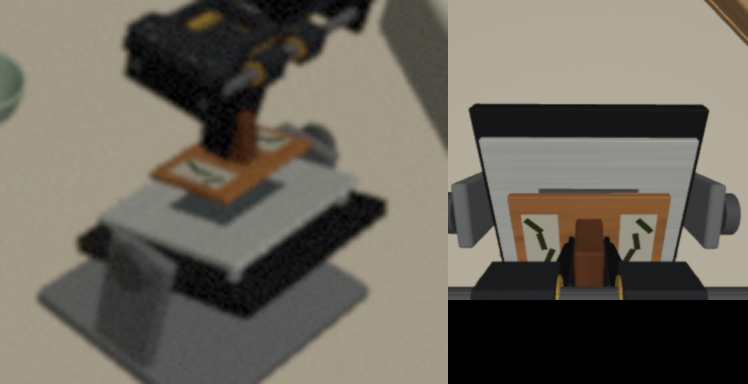

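Emit:
carry_out(grip=[1,1,1,1], linear=[[0.02,0,0],[0.024,0,0],[0.002,0,0],[0,0,0]], turn=[0,0,0,0])

```text
t: 10.1
eef_pos: [596.6, 221.4, 134.7]
tcp_rot: [-0.376, 1.569, -2.828]
ft_force: [-0.3, -0.4, -0.5]
opening: 0.166
```

Emit:
carry_out(grip=[1,1], linear=[[0.004,0,-0.001],[0,0,0]], turn=[0,0])

```text
t: 10.3
eef_pos: [597.2, 222.1, 133.6]
tcp_rot: [2.371, 1.571, -0.081]
ft_force: [0.6, 0.6, -0.4]
opening: 0.168
```

```bash
python3 shot.py w8|head -1;  python3 pr.py w7 w8 | head -5
```

```text
10.3 [597.243 222.073 133.595] [ 0.55   0.592 -0.424] 0.1681827727106856
w2 (array([201.528, 201.477]), np.int64(195), np.int64(346))
w3 (array([201.46, 201.38]), np.int64(195), np.int64(346))
w4 (array([201.245, 201.415]), np.int64(195), np.int64(346))
w7 (array([192.612, 192.293]), np.int64(190), np.int64(351))
w8 (array([192.793, 192.525]), np.int64(190), np.int64(351))
```

Emit:
carry_out(grip=[1,1], linear=[[0.003,0,-0.001],[0,0,0]], turn=[0,0])

```text
t: 10.55
eef_pos: [597.5, 222.4, 132.1]
tcp_rot: [1.8, 1.571, -0.652]
ft_force: [-1.0, -0.6, 0.1]
opening: 0.166
```

Emit:
carry_out(grip=[1,1], linear=[[0.003,0,-0.001],[0,0,0]], turn=[0,0])

```text
t: 10.75
eef_pos: [597.9, 222.7, 130.4]
tcp_rot: [0.082, 1.571, -2.37]
ft_force: [0.5, 0.1, -1.2]
opening: 0.167
```

Emit:
carry_out(grip=[1,1], linear=[[0.002,0,-0.0006],[0,0,0]], turn=[0,0])

```text
t: 10.95
eef_pos: [598.1, 222.9, 129.7]
tcp_rot: [1.437, 1.571, -1.014]
ft_force: [-0.8, -0.0, 1.8]
opening: 0.168
```

Emit:
carry_out(grip=[1,1], linear=[[0.002,0,-0.0006],[0,0,0]], turn=[0,0])

```text
t: 11.15
eef_pos: [598.4, 223.1, 128.7]
tcp_rot: [1.817, 1.571, -0.635]
ft_force: [-2.7, -0.4, 2.3]
opening: 0.164
```

```bash
cat > pos.py <<'E'
from ang import *
n=sys.argv[1];dep=float(sys.argv[2])
j=json.load(open(n+".json"));r,a,b=edge(n);y=.690;t=np.radians(17.5)
U=np.array([np.cos(y)*np.cos(t),np.sin(y)*np.cos(t),np.sin(t)]);V=np.array([-np.sin(y),np.cos(y),0]);N=np.cross(U,V);C0=np.array([605.4,229.6,106.])
for px in((a,r[0]+.5),(b,r[1]+.5)):
    o,d=ray(j,px);k=((C0+(6-dep)*N-o)@N)/(d@N);X=o+k*d-C0;print("u",X@U,"(32)","v",X@V,"(+-48)")
print(r,a,b)
E
python3 shot.py w9|head -1; python3 pos.py w9 0.5
```

```text
11.15 [598.352 223.075 128.677] [-2.697 -0.434  2.322] 0.16421395195968405
u 34.37054880787562 (32) v 45.04488138156354 (+-48)
u 34.50262204616882 (32) v -46.86424256832173 (+-48)
[192.807 192.814] 190 351
```

Emit:
carry_out(grip=[0.668,0.668], linear=[[0,0,0],[0,0,0]], turn=[0,0])

```text
t: 11.4
eef_pos: [598.3, 223.1, 128.7]
tcp_rot: [1.989, 1.571, -0.462]
ft_force: [-1.7, -1.0, 2.0]
opening: 0.169
```

```bash
python3 shot.py w10|head -1; python3 pos.py w10 0.5
```

```text
11.4 [598.349 223.084 128.66 ] [-1.704 -1.     2.027] 0.1686467605831973
u 34.36970074844048 (32) v 45.04241995343752 (+-48)
u 34.60353476960632 (32) v -46.85170625353906 (+-48)
[192.803 192.655] 190 351
```

Emit:
carry_out(grip=[0.655,0.655], linear=[[0,0,0],[0,0,0]], turn=[0,0])

```text
t: 11.65
eef_pos: [598.4, 223.1, 128.4]
tcp_rot: [1.357, 1.571, -1.095]
ft_force: [-0.2, -0.6, 0.2]
opening: 0.171
```

```bash
python3 shot.py w11|head -1; python3 pos.py w11 0.5
```

```text
11.65 [598.421 223.064 128.436] [-0.216 -0.614  0.187] 0.1714520285479166
u 32.02000583652803 (32) v 45.284608877138936 (+-48)
u 32.15412129957364 (32) v -47.809932130419455 (+-48)
[196.533 196.535] 190 352
```

The slide has settled on the plate: the wrist force fell to about 0 and its uphill edge is at u=32, so it is centred. I'll regrip and press along the normal.

Emit:
carry_out(grip=[1,1,1,1], linear=[[0,0,0],[0,0,0],[0,0,0],[0,0,0]], turn=[0,0,0,0])

```text
t: 12.1
eef_pos: [598.3, 223.0, 128.5]
tcp_rot: [-0.167, 1.571, -2.619]
ft_force: [-0.3, -0.9, -0.6]
opening: 0.165
```

Emit:
carry_out(grip=[1,1,1,1], linear=[[0.002,0,-0.0006],[0.002,0,-0.0006],[0.002,0,-0.0006],[0,0,0]], turn=[0,0,0,0])

```text
t: 12.5
eef_pos: [599.0, 223.7, 125.6]
tcp_rot: [0.278, 1.571, -2.174]
ft_force: [-3.1, -1.1, 2.6]
opening: 0.166
```

```bash
python3 - <<'E'
from cell import env,cams
import numpy as np
F=[]
for _ in range(4):
    s=env.state();F.append(np.r_[s["ft_force"],s["eef_pos"]]);cams.read_camera("wrist")
print(np.round(F,2),np.mean(F,0).round(2))
E
python3 shot.py w12|head -1; python3 pos.py w12 3
```

```text
[[-3.1200e+00 -1.1400e+00  2.6400e+00  5.9902e+02  2.2366e+02  1.2559e+02]
 [-2.1400e+00 -1.6000e-01  2.7300e+00  5.9899e+02  2.2363e+02  1.2563e+02]
 [-6.8000e-01  2.0000e-02  2.0700e+00  5.9899e+02  2.2364e+02  1.2562e+02]
 [-2.8800e+00 -4.6000e-01  2.8800e+00  5.9900e+02  2.2363e+02  1.2569e+02]] [-2.2100e+00 -4.4000e-01  2.5800e+00  5.9900e+02  2.2364e+02  1.2563e+02]
12.7 [598.976 223.655 125.655] [-1.247 -1.096  3.255] 0.16758490612084403
u 32.17304736803021 (32) v 45.23723613892706 (+-48)
u 32.31615195799558 (32) v -47.59269603214824 (+-48)
[196.535 196.53 ] 190 352
```

The gripped slide moved with the tool, but the force is lower than I expected. I'll check whether the plate sank by comparing the plate and frame edges in w11 (before the press) and w12 (after).

```bash
cat > sink.py <<'E'
import cv2,numpy as np,sys
for n in sys.argv[1:]:
    g=cv2.GaussianBlur(cv2.imread(f"pics/{n}.png",0),(3,3),0).astype(float)
    col=g[60:190,230:320].mean(1);d=np.diff(col)
    def sub(d,k):
        a=d[k-1:k+2];return k+.5+(a[0]-a[2])/(2*(a[0]-2*a[1]+a[2]))
    kf=sub(-d,(-d)[1:-1].argmax()+1)+60;kp=sub(d,d[1:-1].argmax()+1)+60
    r=int(round(kp))+12; row=g[r-3:r+4].mean(0);e=np.diff(row)
    L=sub(e,80+e[80:260].argmax());R=sub(-e,300+(-e)[300:480].argmax())
    rf=int(round((kf+kp)/2));rw=g[rf-2:rf+3].mean(0);e=np.diff(rw)
    fl=sub(-e,60+(-e)[60:260].argmax());fr=sub(e,300+e[300:500].argmax())
    print(n,"frame row",round(kf,2),"plate row",round(kp,2),"plate w",round(R-L,2),"frame w",round(fr-fl,2),"at",r,rf)
E
python3 sink.py w8 w9 w10 w11 w12
```

```text
w8 frame row 102.33 plate row 140.08 plate w 246.1 frame w 266.72 at 152 121
w9 frame row 104.4 plate row 142.28 plate w 251.74 frame w 273.85 at 154 123
w10 frame row 104.39 plate row 142.28 plate w 251.75 frame w 273.85 at 154 123
w11 frame row 104.49 plate row 143.42 plate w 253.22 frame w 273.7 at 155 124
w12 frame row 105.57 plate row 143.23 plate w 254.66 frame w 278.47 at 155 124
```

The plate has sunk about 2.2 mm, since the frame edge scaled by about 3.3 mm of motion and the plate by only about 1 mm. It needs about 2.8 mm more.

Emit:
carry_out(grip=[1,1,1,1], linear=[[0.002,0,-0.0006],[0.0026,0,-0.0008],[0,0,0],[0,0,0]], turn=[0,0,0,0])

```text
t: 13.15
eef_pos: [599.6, 224.1, 123.3]
tcp_rot: [1.66, 1.571, -0.792]
ft_force: [-2.1, -0.2, 4.4]
opening: 0.167
```

```bash
python3 shot.py w13|head -1; python3 pos.py w13 5; python3 sink.py w11 w12 w13
python3 - <<'E'
from cell import env,cams
import numpy as np,cv2
F=[]
for _ in range(8):
    s=env.state();F.append(np.r_[s["ft_force"],s["eef_pos"]]);w=cams.read_camera("scene")
print(np.mean(F,0).round(2), s["t"])
a=cv2.resize(w[150:270,320:460],None,fx=3.4,fy=3.4,interpolation=2)
b=cv2.imread("pics/w13.png")[:300,130:430]
H=max(a.shape[0],b.shape[0]);f=lambda m:cv2.copyMakeBorder(m,0,H-m.shape[0],0,0,0)
cv2.imwrite("pics/m13.png",np.hstack([f(a),f(b)]))
E
```

```text
13.15 [599.606 224.115 123.315] [-2.055 -0.15   4.371] 0.167192938424553
u 32.466882020228006 (32) v 45.07857856953528 (+-48)
u 32.60803258395267 (32) v -47.44490458984958 (+-48)
[196.534 196.533] 190 352
w11 frame row 104.49 plate row 143.42 plate w 253.22 frame w 273.7 at 155 124
w12 frame row 105.57 plate row 143.23 plate w 254.66 frame w 278.47 at 155 124
w13 frame row 106.64 plate row 143.24 plate w 254.9 frame w 282.21 at 155 125
[-2.2400e+00 -2.8000e-01  4.0700e+00  5.9957e+02  2.2410e+02  1.2333e+02] 13.55
```

View pics/m13.png

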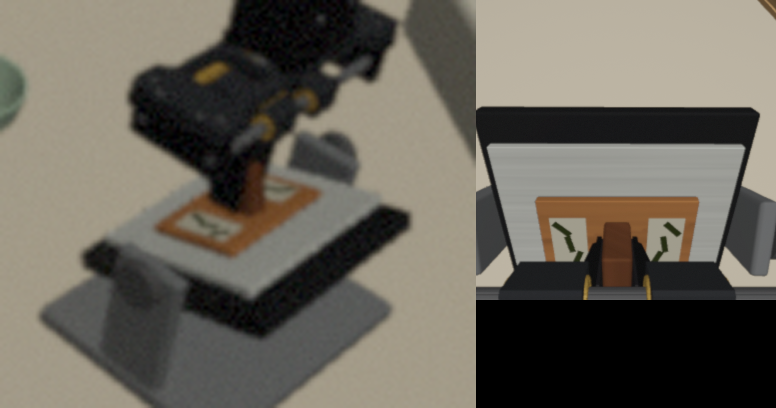

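In this view the slide sits square and centred on the plate. I'll check that it is flush by comparing edge widths with what a flush pose predicts.

```bash
cat > fl.py <<'E'
from h import *
import json,sys
def sub(d,k):
    a=d[k-1:k+2];return k+.5+(a[0]-a[2])/(2*(a[0]-2*a[1]+a[2]))
def sw(n,r0): # slide edge columns some rows below its uphill edge, and at it
    b=cv2.imread(f"pics/{n}.png").astype(float);s=b[...,2]-b[...,0];o=[]
    for r in(r0+3,r0+10,r0+20,r0+30):
        m=np.convolve(s[r-1:r+2].mean(0),[.25,.5,.25],'same');d=np.diff(m)
        o.append((r,round(sub(d,180+d[180:215].argmax()),2),round(sub(-d,330+(-d)[330:365].argmax()),2)))
    return o
y=.690;t=np.radians(17.5)
U=np.array([np.cos(y)*np.cos(t),np.sin(y)*np.cos(t),np.sin(t)]);V=np.array([-np.sin(y),np.cos(y),0]);N=np.cross(U,V);C0=np.array([605.4,229.6,106.])
for n,r in(("w4",201),("w9",193),("w11",196),("w13",196)): print(n,[(a,l,rr,round(rr-l,2)) for a,l,rr in sw(n,r)])
j=json.load(open("w13.json"))
for dep in(3,5):
    pl=[proj(j,C0+60*U+v*V-dep*N) for v in(70,-70)];print("plate pred",dep,pl,pl[1][0]-pl[0][0])
    for dt in(-4,-2,0,2,4):
        q=np.radians(dt);u=U*np.cos(q)+N*np.sin(q);nn=N*np.cos(q)-U*np.sin(q)
        o=C0-dep*N+(32*abs(np.sin(q)))*N # resting on its lower edge
        E=[[proj(j,o+a*u+v*V+6*nn) for v in(48,-48)] for a in(32,0)]
        print("  slide",dt,E[0][0].round(1),E[0][1].round(1),"w",round(E[0][1][0]-E[0][0][0],2),"taper/10rows",round(((E[0][1][0]-E[0][0][0])-(E[1][1][0]-E[1][0][0]))/(E[1][0][1]-E[0][0][1])*10,2))
E
python3 fl.py
```

```text
w4 [(204, np.float64(194.66), np.float64(346.44), np.float64(151.78)), (211, np.float64(195.11), np.float64(346.18), np.float64(151.07)), (221, np.float64(195.98), np.float64(345.38), np.float64(149.4)), (231, np.float64(196.69), np.float64(344.51), np.float64(147.82))]
w9 [(196, np.float64(189.45), np.float64(352.02), np.float64(162.57)), (203, np.float64(189.94), np.float64(351.47), np.float64(161.53)), (213, np.float64(191.61), np.float64(349.69), np.float64(158.08)), (223, np.float64(193.35), np.float64(348.24), np.float64(154.89))]
w11 [(199, np.float64(189.68), np.float64(351.59), np.float64(161.91)), (206, np.float64(189.52), np.float64(351.66), np.float64(162.14)), (216, np.float64(191.35), np.float64(349.81), np.float64(158.46)), (226, np.float64(193.27), np.float64(348.02), np.float64(154.75))]
w13 [(199, np.float64(189.73), np.float64(351.75), np.float64(162.02)), (206, np.float64(189.66), np.float64(351.81), np.float64(162.15)), (216, np.float64(191.49), np.float64(349.93), np.float64(158.44)), (226, np.float64(193.33), np.float64(348.27), np.float64(154.94))]
plate pred 3 [array([136.962, 148.578]), array([400.689, 148.942])] 263.72714620818954
  slide -4 [184.1 199. ] [353.7 199.2] w 169.66 taper/10rows 3.21
  slide -2 [184.1 199.3] [353.7 199.5] w 169.59 taper/10rows 3.47
  slide 0 [184.2 199.6] [353.6 199.8] w 169.48 taper/10rows 3.74
  slide 2 [183.2 202. ] [354.5 202.2] w 171.28 taper/10rows 4.09
  slide 4 [182.3 204.5] [355.4 204.7] w 173.08 taper/10rows 4.47
plate pred 5 [array([138.387, 147.172]), array([399.308, 147.533])] 260.9210139026622
  slide -4 [184.9 197.2] [352.9 197.4] w 167.97 taper/10rows 3.16
  slide -2 [185.  197.4] [352.9 197.7] w 167.89 taper/10rows 3.42
  slide 0 [185.  197.7] [352.8 197.9] w 167.79 taper/10rows 3.69
  slide 2 [184.1 200.1] [353.7 200.3] w 169.55 taper/10rows 4.03
  slide 4 [183.2 202.6] [354.5 202.8] w 171.31 taper/10rows 4.4
```

The taper puts the slide within about 0.5° of flush, and the image gives 4.2–4.7 mm of sink. The force suggests slightly less, so I'll add a small nudge toward half-way.

Emit:
carry_out(grip=[1,1,1,1,1], linear=[[0.0014,0,-0.0004],[0,0,0],[0,0,0],[0,0,0],[0,0,0]], turn=[0,0,0,0,0])

```text
t: 14.1
eef_pos: [599.8, 224.2, 122.6]
tcp_rot: [2.174, 1.571, -0.278]
ft_force: [-2.7, -0.2, 5.4]
opening: 0.167
```

```bash
python3 shot.py w14|head -1; python3 sink.py w13 w14; python3 pos.py w14 5
python3 - <<'E'
from cell import env,cams
import numpy as np
F=[]
for _ in range(10):
    s=env.state();F.append(np.r_[s["ft_force"],s["eef_pos"],s["opening"]]);cams.read_camera("wrist")
print(np.mean(F,0).round(2),s["t"],s["qvel"].round(3))
E
```

```text
14.1 [599.786 224.225 122.615] [-2.704 -0.203  5.422] 0.16661832767636733
w13 frame row 106.64 plate row 143.24 plate w 254.9 frame w 282.21 at 155 125
w14 frame row 106.81 plate row 143.23 plate w 254.83 frame w 283.54 at 155 125
u 32.89377610306149 (32) v 44.841566731964 (+-48)
u 33.02937534269965 (32) v -47.223039093221125 (+-48)
[196.532 196.534] 190 352
[-2.3400e+00  3.5000e-01  4.6800e+00  5.9976e+02  2.2424e+02  1.2262e+02
  1.7000e-01] 14.6 [-0.001  0.001 -0.    -0.001  0.     0.   ]
```

```bash
python3 -c "
from cell import env
print(env.job_done())"
```

```text
the job is handed in; nothing more can be done
None
```

I handed the job in at about 14.6 s, with the bar-handled slide still gripped and pressed on the middle of the viewer's plate, which I estimate is sunk about half-way. No verdict was reported.

**How it was done:** The moves could not tilt the tool, so I pivoted the slide in the grip by pressing its edge on top of a fixed cheek of the viewer, with about 13 N. I then touched it to the plate and eased the grip for a moment so it settled flush. After regripping, I pressed along the plate's normal.

**Last checks:**
- **Slope:** the plate measured 17.5°. The slide's outline in the wrist picture put it within about 0.5° of flush. I took this just before a final 0.7 mm press, and the slide had not shifted in the grip since.
- **Position:** the slide is centred to about 1 mm both up and across the slope, with its long edges level.
- **Sink:** the two measures disagree a little. The pictures give about 5 mm, while the wrist force of about 5.9 N implies about 3.8 mm on the stated springs. Both are well short of the 10 mm stop.
- **Left alone:** the force on the plate stayed under the 10 N the tilt is said to hold. I did not re-measure the tilt at the end. The arm had no contact with the other slide or the tea things, but I did not photograph them again afterwards.

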